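# Slide the yerba canister's latch shut with a fingertip

## Robot

A 7-joint arm with a two-finger parallel gripper is mounted at the origin on the work surface. World frame = base frame: x ahead of the robot, y to its left, z up, the work surface at z = 0. Lengths are in m, angles in degrees, forces in N, time in s.
With the tool pointing down it reaches from about 0.4 to 0.875 m from the base axis. Payload 19.3 kg.
Tool frame: the origin (TCP) lies on the front face of the gripper's body, between the roots of the fingers; the fingertips stand 73 mm ahead of it and the grasp point (between the pads) lies 54 mm ahead of it; z points along the fingers, y is the direction in which the jaws open and shut (so a half turn about z gives the same grasp; the last joint's range is limited). The gripper opens to 85 mm and grips with 20 to 120 N. Pads are 22 mm wide; open, the fingers measure 114 mm over their backs; the gripper's body (76 mm by 85 mm) begins 54 mm behind the grasp point. The pads swing forward as they close: fully open they stand 13 mm farther back than shut.
Start: joints at [-76.731, 29.874, -2.08, 91.645, 1.215, 58.505, -6.463], TCP at [0.186, 0.597, 0.304] pointing down, gripper open.
Joint ranges: [-166.77, 166.77], [-17.47, 122.26], [-85.68, 81.53], [9.62, 139.38], [-72.42, 252.41], [9.2, 110.78], [-144.41, 144.41]. Speed limits (degrees/s): [108.29, 108.29, 136.94, 136.94, 172.46, 172.46, 172.46].

## Interface

Orientations are given as [roll, pitch, yaw] about the fixed x, y, z axes, in that order (R = Rz(yaw) Ry(pitch) Rx(roll)).
In Python, from workcell import ctrl gives the robot as it stands. The module is installed in compiled form; this text tells all that it offers.
- The arm moves only by the tool send_rows, never from a script. Its arguments are lists of equal length, an entry for each row: "claw": the finger opening in mm, from 0 to 85.4; "travel": the shift along the tool's x, y, z in mm, a list of three; "delta_rot": the turn, a rotation vector about the tool's x, y, z in degrees, a list of three. A call has exactly 5 rows; each row is the pose to reach, as a shift and turn from the pose commanded when the call began, along the tool's axes at that moment; what a row does not reach only later rows make up. A row lasts 1/10 s, in which the tool goes at most 50 mm and 8.59 degrees, less where a joint would pass 70% of its speed; a pose out of reach is approached as far as the arm can. A call with a gripper value outside its range is refused whole. The fingers move at their own pace and stop on an object; "grip_force" is the grip in N (left out, the last holds). Time passes only in rows, so rows that repeat a pose let the fingers close, or fill a call up. It gives the time, the measured TCP pose, the force and the opening at its end, in the units of the state.
- ctrl.observe(): the state, without advancing time (a new reading comes with each control period).
- ctrl.snapshot(name): name is "side" or "top"; returns (picture, depth): 384x512x3 uint8, blue, green, red; 384x512 float32, m along the optical axis (not along the pixel's ray), 0 where there is no reading.
- ctrl.camera_params(name): a dict with "vfov" (degrees; the focal length in pixels is half the picture's height over the tangent of half this angle, whatever the lens; pixels are square), "cx", "cy" (the principal point, pixels), "rvec" (rotation vector, rad) and "tvec" (3), from world to camera coordinates, as OpenCV has them. Camera axes: x right, y down, z forward; pixel columns grow to the right and rows downward; lengths in m; the calibration is good to about 2 mm. A picture is of the moment at which its call begins. camera_params takes no time and is no camera call.
- ctrl.job_done(): hands the job in, once; it reports no verdict.
Trained networks look in the newest picture that a camera, given by its name, has taken for a name from the list of things; names that differ only in an ending like _2 or _b are one class to them, and where a whole thing is asked for, a point or a joint stands for the part that bears it (a point fixed in the world has none). Each returns a list of dicts, best first, with "score" (0 to 1); they miss things now and then, are a little off and sometimes report something else, mostly with a low value. They report only what shows in the picture. A call takes as long as a camera call. They do not tell look-alikes from the thing itself.
- ctrl.search_frame(camera, query): "box" ([left, top, width, height] as shares, 0 to 1, of the picture: columns of its width, rows of its height, round what is visible of it).
- ctrl.place_of(camera, query): "point" ([column, row] as shares, 0 to 1, of the picture: columns of its width, rows of its height: a listed point, or the origin of a listed thing).
The state is a dict: "time_s": time; "q": joint angles; "qd": joint speeds; "effort": joint torques, N m; "ee_pos": TCP position; "ee_rot": TCP orientation; "wrist_force": force on the tool from outside, world axes, zero at the start; "wrist_torque": the same for the moment, N m; "opening": finger opening in m.
Only numpy, scipy, OpenCV 4.12 (cv2) and the standard library are available. Lean on these libraries where they do the work, as an engineer would, in place of code of your own. Each camera call takes 0.05 s, during which the arm holds its last target.

## Task

The pouring latch on the lid of the yerbera, the taller of the two white canisters, has been left open: push it fully shut with your fingertips, then withdraw. Push lightly, without pressing hard on the lid, so that the canister stays standing where it is (do not pick it up), and leave the shorter sugar canister and its latch, the mate, the tins and the spoon alone.

Things in the scene. Friction and masses are not known exactly. Their poses are not given: they have to be found in the camera images.
- yerbera: The taller white rectangular plastic canister, loose, about 0.85 kg full; pushed sideways at the lid with about 2.5 N it begins to tip. Body 116 x 84 mm, lid 122 (x) x 90 (y) mm, flat lid face 172 mm above the shelf. Origin: centre of its underside; z up; x along its long side, from the thumb-tab end to the pouring end: the latch shuts towards +x.
- yerbera_mouth (a point): Centre of the pouring opening in the yerbera's lid, at the level of the lid face, 29 mm to +x of the canister's middle; opening 34 (x) x 30 (y) mm, 12 mm deep. The latch runs between two guide rails 6.5 mm high along x (outer faces 22.5 mm either side of the middle line, from x = -43 to 55 mm of the canister's frame), with an equally high end stop at x = 55 to 58 mm.
- yerbera_latch (a joint): Sliding latch in the yerbera's lid, in m: 0 fully open, 0.036 fully shut against its stop; found at 0 to 0.012. It stays where it is left and takes about 0.6 N to slide. A flat white plate 44 x 36 x 3.5 mm that covers the opening when shut, with an upright thumb tab across its rear (-x) end.
- yerbera_tab (a point): Centre of the top edge of the thumb tab on the yerbera's latch: the thing to push. Tab 8 mm thick along x, 26 mm wide along y; its top is 16 mm above the lid face and 9.5 mm above the rails. Axes as the canister's. In the canister's frame: x = -22 mm + the joint value, y = 0, z = 188 mm.
- sugar: The shorter white canister, loose, about 0.75 kg: same footprint, lid and latch, its lid face at 112 mm. To be left alone. Origin: centre of its underside; x as for the yerbera.
- sugar_tab (a point): Centre of the top edge of the thumb tab of the sugar canister's latch, which may stand anywhere between open and shut and is left as it is.
- mate: Round red enamel mate cup, 86 mm across, 85 mm tall, with a steel bombilla leaning in it that rises to 184 mm and reaches 66 mm from the cup's axis to its own +x. Loose, left alone. Origin: centre of its underside.
- tins: Aluminium tier pair: two stacked round tins with lid, straps and bail handle, 134 mm across, 153 mm to the top of the handle. Loose, left alone. Origin: centre of its underside.
- spoon: White ceramic soup spoon lying on the shelf beyond the row, 155 mm long, 19 mm high, bowl to its +y. Loose, left alone. Origin: middle of its length, at the shelf.
Things that resemble listed ones, but are neither listed nor needed, are in the scene too. What is shaped like the yerbera but orange or pink is not meant.

How it is judged:
By the outcome, as a careful person would: the job done as asked, in the order asked, and still so for the second after the job is handed in, with the robot touching nothing.
It also fails if it takes over 40 s, if anything falls off the work surface, if the arm or the gripper's body presses on something with over 40 N, if the wrist force passes 120 N, or if a joint passes its speed limit or range.

## Working session

There is one attempt and no reset: what is moved stays moved. The work goes in short steps, Python scripts to look and compute and a tool call to move; the robot and the scene stay as the last step left them, time stands still between calls to the robot, and variables do not carry over. Pictures are saved under pics/ and viewed, and the job is handed in when it is done.

Besides the shell and the picture viewer there is one more tool, called after "Emit:" by a JSON object that holds its "api" and its "payload", one argument or row to a line. send_rows: Moves the arm, as the interface text tells. Its arguments: {"type":"object","properties":{"claw":{"type":"array","items":{"type":"number"}},"travel":{"type":"array","items":{"type":"array","items":{"type":"number"}}},"delta_rot":{"type":"array","items":{"type":"array","items":{"type":"number"}}},"grip_force":{"type":"number"}},"required":["claw","travel","delta_rot"]}

```bash
mkdir -p pics
cat > h.py <<'E'
import numpy as np, cv2
from workcell import ctrl
def cam(n):
    p=ctrl.camera_params(n); R=cv2.Rodrigues(np.array(p['rvec'],float))[0]; t=np.array(p['tvec'],float).ravel()
    f=192/np.tan(np.radians(p['vfov'])/2); return R,t,f,p['cx'],p['cy']
def world(n,dep):
    R,t,f,cx,cy=cam(n); v,u=np.mgrid[0:384,0:512]
    P=np.stack([(u-cx)/f*dep,(v-cy)/f*dep,dep],-1); return (P-t)@R
def proj(n,X):
    R,t,f,cx,cy=cam(n); c=R@np.array(X)+t; return f*c[0]/c[2]+cx,f*c[1]/c[2]+cy
E
python3 - <<'E'
from h import *
print(ctrl.observe())
for n in("side","top"):
    im,d=ctrl.snapshot(n); cv2.imwrite(f"pics/{n}0.png",im); np.save(f"{n}0.npy",d); print(n,ctrl.camera_params(n))
    for q in("yerbera","yerbera_tab","yerbera_mouth"):
        for r in ctrl.place_of(n,q): print(q,r['score'],r['point'][0]*512,r['point'][1]*384)
E
```

```text
{'time_s': 0.0, 'q': array([-76.73042766,  29.91101173,  -2.07970353,  91.67641636,
         1.21406583,  58.50693009,  -6.46034384]), 'qd': array([-0.00467141,  0.03643414,  0.09251099, -0.06106739,  0.01565194,
       -0.00477988, -0.02588705]), 'effort': array([ 8.05147283e-04, -9.27120423e+01,  1.98027670e+00, -3.69937062e+01,
        1.78004644e-02,  8.21650727e-03, -4.35110132e-05]), 'ee_pos': array([0.1857333 , 0.59646065, 0.30328938]), 'ee_rot': array([-1.79927904e+02,  5.68171221e-03,  1.62708572e+02]), 'wrist_force': array([-0.14347987,  0.02505956,  0.10233499]), 'wrist_torque': array([-0.02527782, -0.01170261, -0.00078795]), 'opening': 0.08529805498619705}
side {'vfov': 51.452157558583224, 'cx': 258.222604318019, 'cy': 194.86255910905615, 'rvec': array([ 2.14656678, -0.71804285,  0.35617107]), 'tvec': array([-0.50912592,  0.27228273,  1.26992618])}
yerbera 0.79 274.688 304.5888
yerbera 0.69 313.3952 272.2176
yerbera 0.62 350.1056 317.18399999999997
yerbera_tab 0.71 352.2048 271.488
yerbera_tab 0.62 227.2768 195.4176
yerbera_tab 0.47 279.9104 260.1984
yerbera_mouth 0.96 319.7952 229.78560000000002
yerbera_mouth 0.58 263.8848 271.7184
yerbera_mouth 0.55 370.8928 280.3968
top {'vfov': 51.62783314312295, 'cx': 254.00919283775258, 'cy': 190.11761408838208, 'rvec': array([ 2.11794452, -2.14524438,  0.18127628]), 'tvec': array([-0.07111498,  0.59841867,  1.1123303 ])}
yerbera 0.93 362.3936 263.1936
yerbera 0.89 419.2768 211.392
yerbera 0.86 355.1232 200.4864
yerbera_tab 0.8 385.28 255.7056
yerbera_tab 0.64 377.9072 196.10880000000003
yerbera_tab 0.46 439.808 201.984
yerbera_mouth 0.86 384.6144 273.9072
yerbera_mouth 0.64 366.08 186.0864
yerbera_mouth 0.6 455.5776 203.2896
yerbera_mouth 0.5 182.1184 198.4128
```

Run:
```python
import cv2
a=cv2.imread('pics/top0.png');cv2.imwrite('pics/t1.png',cv2.resize(a[120:320,260:512],None,fx=3,fy=3,interpolation=cv2.INTER_CUBIC)[:600,:756])
a=cv2.imread('pics/side0.png');cv2.imwrite('pics/s1.png',cv2.resize(a[130:330,180:440],None,fx=3,fy=3,interpolation=cv2.INTER_CUBIC))
```

```text
(no output)
```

View pics/top0.png

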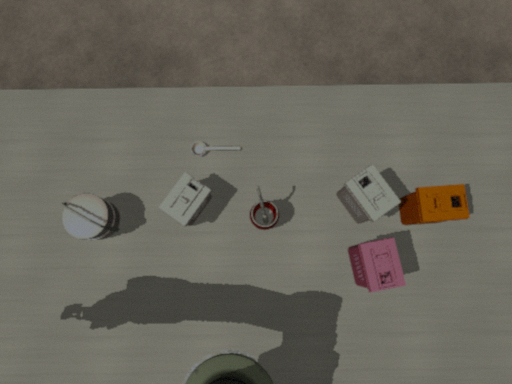

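View pics/side0.png

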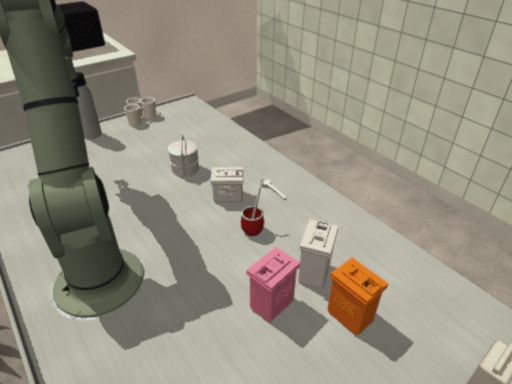

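View pics/t1.png

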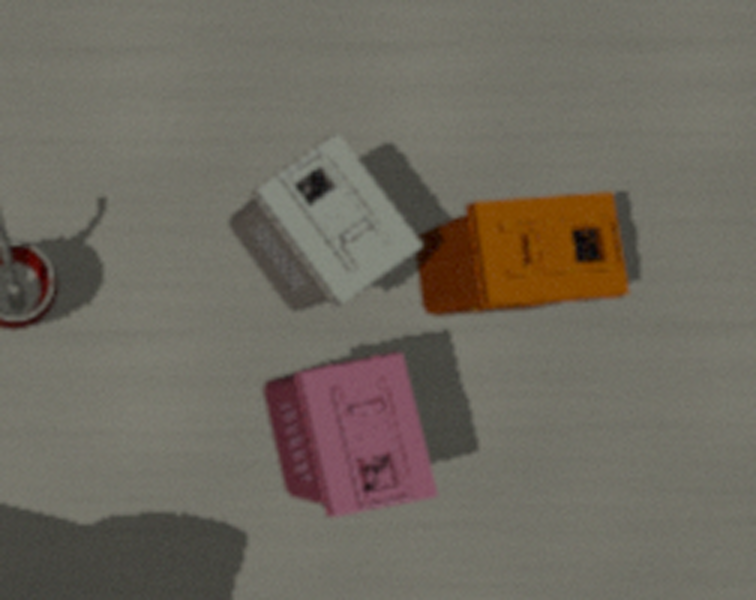

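View pics/s1.png

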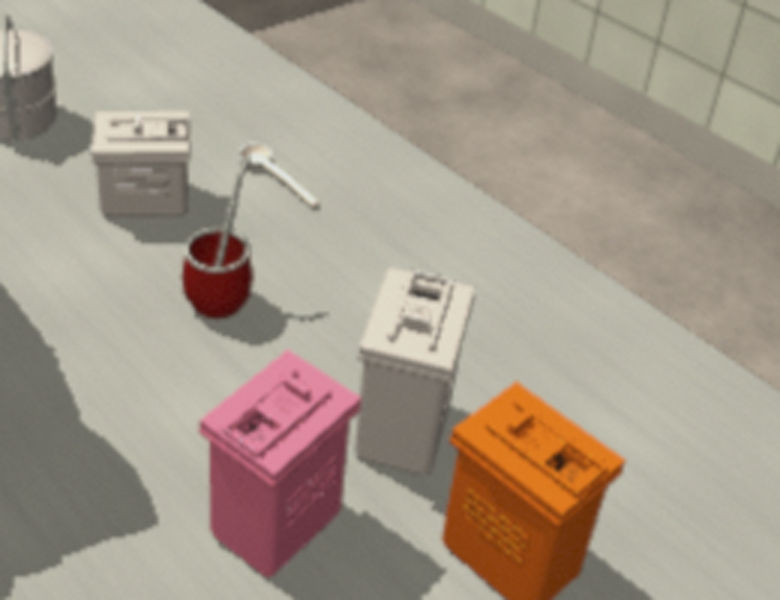

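The taller white canister is at top-view pixel (373,192), with its dark opening at (365,182). The short white one is at (186,199). There is another whitish object in the side view's bottom-right corner (495,365). Next I'll measure the lid.

Run:
```python
from h import *
im=cv2.imread('pics/top0.png'); W=world('top',np.load('top0.npy'))
u,v=np.mgrid[0:512,0:384]
for nm,(x,y) in dict(yer=(373,192),sug=(186,199),corner=None or (0,0)).items():
    print(nm,W[y,x])
S=world('side',np.load('side0.npy'))
for p in [(495,365),(500,352),(505,370),(480,380),(318,235)]: print(p,S[p[1],p[0]])
# lid
reg=np.zeros((384,512),bool); reg[155:230,335:408]=1
hsv=cv2.cvtColor(im,cv2.COLOR_BGR2HSV)
m=reg&(W[...,2]>.16)&(W[...,2]<.2)&(hsv[...,1]<90)
n,l,st,c=cv2.connectedComponentsWithStats(m.astype(np.uint8)); k=1+np.argmax(st[1:,4]); m=l==k
P=W[m]; print(m.sum(),np.median(P[:,2]),P.min(0),P.max(0))
h=cv2.minAreaRect((P[:,:2]*1000).astype(np.float32)); print(h)
# tall/dark
r=cv2.boxPoints(h)/1000;print(r)
for z0 in (.181,.185):
    t=reg&m&(W[...,2]>z0); print(z0,t.sum(),np.argwhere(t)[:60].tolist(),W[t].mean(0) if t.any() else 0)
g=cv2.cvtColor(im,cv2.COLOR_BGR2GRAY)
t=np.zeros_like(m); t[172:192,356:374]=1; t&=g<60; print(t.sum(),W[t].mean(0), np.argwhere(t).mean(0))
R,tt,f,cx,cy=cam('top'); print('campos',-R.T@tt)
R,tt,f,cx,cy=cam('side'); print('campos',-R.T@tt)
```

```text
yer [ 0.56649311 -0.38828026  0.17850669]
sug [0.56405119 0.1091547  0.11480786]
corner [ 1.80277864  1.28925456 -0.75049657]
(495, 365) [ 0.58535528 -0.91861961  0.18206263]
(500, 352) [ 0.6335122  -0.90899894  0.17122308]
(505, 370) [ 0.60176642 -0.93698392  0.16994435]
(480, 380) [ 0.57008686 -0.91342868  0.12659299]
(318, 235) [ 0.55400687 -0.40008219  0.18876811]
1653 0.17264582451699537 [ 0.49001743 -0.45944696  0.16003483] [ 0.64011311 -0.31921861  0.19155714]
((566.3091430664062, -389.4989318847656), (123.45147705078125, 93.09233856201172), 33.88908767700195)
[[ 0.4891159  -0.3852776 ]
 [ 0.541023   -0.46255523]
 [ 0.64350235 -0.39372027]
 [ 0.5915953  -0.31644264]]
0.181 52 [[171, 368], [172, 364], [173, 368], [179, 355], [179, 374], [181, 356], [182, 357], [182, 358], [184, 378], [185, 377], [187, 379], [189, 372], [190, 363], [193, 365], [193, 382], [194, 380], [194, 381], [194, 382], [195, 366], [195, 379], [195, 380], [195, 381], [195, 382], [195, 383], [196, 378], [196, 379], [196, 380], [196, 381], [196, 382], [197, 369], [197, 376], [197, 377], [197, 378], [197, 379], [197, 380], [197, 381], [198, 375], [198, 376], [198, 377], [198, 378], [198, 379], [199, 374], [199, 375], [199, 376], [199, 377], [199, 378], [199, 388], [200, 370], [200, 375], [200, 376], [206, 374], [209, 376]] [ 0.56208446 -0.39076241  0.18543491]
0.185 30 [[193, 382], [194, 381], [194, 382], [195, 366], [195, 379], [195, 380], [195, 381], [195, 382], [195, 383], [196, 378], [196, 379], [196, 380], [196, 381], [196, 382], [197, 376], [197, 378], [197, 379], [197, 380], [197, 381], [198, 375], [198, 376], [198, 377], [198, 378], [198, 379], [199, 375], [199, 376], [199, 377], [199, 378], [200, 375], [200, 376]] [ 0.55243659 -0.39851242  0.18793879]
65 [ 0.59759701 -0.37226195  0.16226921] [181.53846154 364.43076923]
campos [ 0.39965145 -0.07886161  1.19770636]
campos [-0.09940027 -0.96361101  1.00380924]
```

The far white one (y≈-0.92) is out of reach. The target is centred at (0.566,-0.390) with its +x axis at 33.9°, and the tab sits about 5 mm open. I'll swing round the base axis with the fingers closed.

Emit:
{"api": "send_rows", "payload": {
  "claw": [0,0,0,0,0],
  "travel": [
    [-45.8,-1.7,-6],
    [-91.3,-6.7,-12],
    [-136.3,-15.1,-18],
    [-180.6,-26.7,-24],
    [-224,-41.5,-30]
  ],
  "delta_rot": [
    [0,0,4.2],
    [0,0,8.4],
    [0,0,12.6],
    [0,0,16.8],
    [0,0,21]
  ]
}}

```text
time_s: 0.9
ee_pos: [0.3888, 0.4895, 0.3341]
ee_rot: [180.0, -0.0, 141.5]
wrist_force: [0.6, 1.4, -0.1]
opening: 0.0121
```

Emit:
{"api": "send_rows", "payload": {
  "claw": [0,0,0,0,0],
  "travel": [
    [-45.8,-1.7,0],
    [-91.3,-6.7,0],
    [-136.3,-15.1,0],
    [-180.6,-26.7,0],
    [-224,-41.5,0]
  ],
  "delta_rot": [
    [0,0,4.2],
    [0,0,8.4],
    [0,0,12.6],
    [0,0,16.8],
    [0,0,21]
  ]
}}

```text
time_s: 1.4
ee_pos: [0.5385, 0.3177, 0.3339]
ee_rot: [180.0, -0.0, 120.5]
wrist_force: [1.1, 0.6, 0.5]
opening: 0.0002
```

Emit:
{"api": "send_rows", "payload": {
  "claw": [0,0,0,0,0],
  "travel": [
    [-45.8,-1.7,0],
    [-91.3,-6.7,0],
    [-136.3,-15.1,0],
    [-180.6,-26.7,0],
    [-224,-41.5,0]
  ],
  "delta_rot": [
    [0,0,4.2],
    [0,0,8.4],
    [0,0,12.6],
    [0,0,16.8],
    [0,0,21]
  ]
}}

```text
time_s: 1.9
ee_pos: [0.6166, 0.1036, 0.3339]
ee_rot: [180.0, 0.0, 99.5]
wrist_force: [0.3, 1.2, -0.2]
opening: -0.0002
```

Emit:
{"api": "send_rows", "payload": {
  "claw": [0,0,0,0,0],
  "travel": [
    [-45.8,-1.7,0],
    [-91.3,-6.7,0],
    [-136.3,-15.1,0],
    [-180.6,-26.7,0],
    [-224,-41.5,0]
  ],
  "delta_rot": [
    [0,0,4.2],
    [0,0,8.4],
    [0,0,12.6],
    [0,0,16.8],
    [0,0,21]
  ]
}}

```text
time_s: 2.4
ee_pos: [0.6128, -0.1242, 0.3339]
ee_rot: [180.0, 0.0, 78.5]
wrist_force: [1.5, -0.1, 0.7]
opening: 0.0
```

```bash
cat >> h.py <<'E'
from scipy.spatial.transform import Rotation as Ro
def go(xyz,yaw,pos=None,rot=None):
    o=ctrl.observe(); 
    T=Ro.from_euler('xyz',o['ee_rot'] if rot is None else rot,degrees=True); G=Ro.from_euler('xyz',[180,0,yaw],degrees=True)
    p=o['ee_pos'] if pos is None else pos
    print('travel',(T.inv().apply(np.array(xyz)-p)*1000).round(1),'rot',(T.inv()*G).as_rotvec(degrees=True).round(2))
E
python3 - <<'E'
from h import *
go([.5265,-.4163,.334],33.9)
E
```

```text
travel [-3.034e+02 -2.650e+01 -1.000e-01] rot [ 1.000e-02 -0.000e+00  4.464e+01]
```

Emit:
{"api": "send_rows", "payload": {
  "claw": [0,0,0,0,0],
  "travel": [
    [-30,-2.6,0],
    [-61,-5.3,0],
    [-91,-8,0],
    [-121,-10.6,0],
    [-152,-13,0]
  ],
  "delta_rot": [
    [0,0,4.5],
    [0,0,9],
    [0,0,13.4],
    [0,0,17.9],
    [0,0,22.3]
  ]
}}

```text
time_s: 2.9
ee_pos: [0.5701, -0.2699, 0.334]
ee_rot: [180.0, -0.0, 56.2]
wrist_force: [0.5, -0.6, -0.1]
opening: 0.0
```

Run:
```python
from h import *
go([.5265,-.4163,.334],33.9)
```

```text
travel [-146.    45.1   -0. ] rot [ 0.000e+00 -1.000e-02  2.235e+01]
```

Emit:
{"api": "send_rows", "payload": {
  "claw": [0,0,0,0,0],
  "travel": [
    [-36,11,0],
    [-73,22.5,0],
    [-110,34,0],
    [-146,45.1,0],
    [-146,45.1,0]
  ],
  "delta_rot": [
    [0,0,5.6],
    [0,0,11.2],
    [0,0,16.8],
    [0,0,22.35],
    [0,0,22.35]
  ]
}}

```text
time_s: 3.4
ee_pos: [0.5242, -0.4204, 0.3339]
ee_rot: [179.9, 0.1, 33.5]
wrist_force: [0.7, -0.7, 0.3]
opening: 0.0003
```

Run:
```python
from h import *
o=ctrl.observe();print(o['ee_pos'],o['ee_rot'],o['wrist_force'],o['q'])
im,d=ctrl.snapshot('side'); np.save('side1.npy',d)
cv2.imwrite('pics/s2.png',cv2.resize(im[130:330,230:430],None,fx=3,fy=3,interpolation=cv2.INTER_CUBIC))
W=world('side',d)
reg=np.zeros((384,512),bool); reg[205:290,290:345]=1
m=reg&(W[...,2]>.160)&(W[...,2]<.195)&(np.hypot(W[...,0]-.566,W[...,1]+.39)<.09)
hsv=cv2.cvtColor(im,cv2.COLOR_BGR2HSV); m&=hsv[...,1]<90
P=W[m]; print(m.sum(),np.median(P[:,2]),cv2.minAreaRect((P[:,:2]*1000).astype(np.float32)))
t=m&(W[...,2]>.184); a=np.radians(33.9); Q=(W[t][:,:2]-[.5663,-.3895]); X=Q@[np.cos(a),np.sin(a)];Y=Q@[-np.sin(a),np.cos(a)]
print(np.c_[X,Y,W[t][:,2]].round(4)[::3])
```

```text
[ 0.52420691 -0.42035605  0.33392682] [1.79927276e+02 1.48973543e-01 3.35085671e+01] [ 0.66516912 -0.69336312  0.31336469] [ 11.67370108  37.70578605  37.35795     83.27169447 -23.6021635
  66.97702872  -4.00371211]
941 0.17325699072511813 ((570.152587890625, -391.41168212890625), (127.1910171508789, 91.87677001953125), 33.90298080444336)
[[ 0.0511 -0.0249  0.1854]
 [-0.0173  0.007   0.191 ]
 [-0.0133 -0.0012  0.1901]
 [-0.0163  0.0067  0.1862]
 [-0.0155 -0.0019  0.1882]
 [-0.0139 -0.0103  0.1894]
 [-0.0217  0.0086  0.1864]
 [-0.0176 -0.0054  0.1871]
 [-0.0122 -0.0134  0.1848]
 [-0.0195 -0.0118  0.1869]]
```

View pics/s2.png

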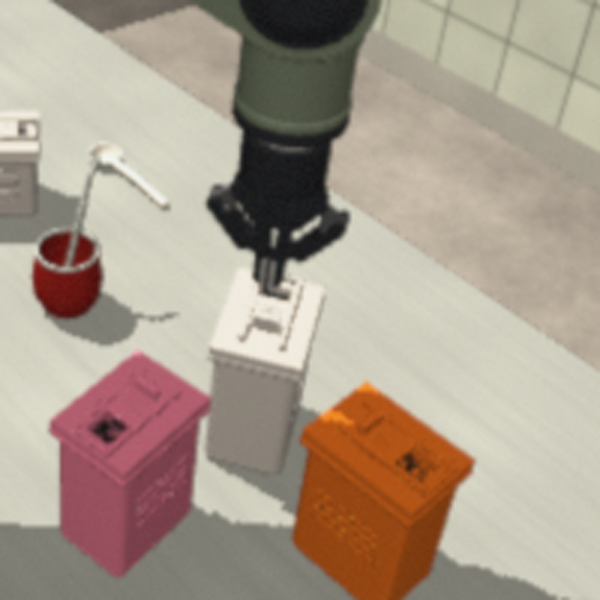

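The closed fingertips are over the lid behind the tab. The side camera agrees on the pose within about 3 mm: yaw 33.9° and tab at local x ≈ -16 mm. I'll check that the arm has settled, then descend.

Run:
```python
from h import *
o=ctrl.observe();print(o['ee_pos'],o['ee_rot'],o['wrist_force'])
go([.5270,-.4168,.256],33.9)
```

```text
[ 0.52571729 -0.41786799  0.33370082] [1.79984196e+02 7.17564623e-02 3.38074790e+01] [0.96128649 1.01046896 0.31083479]
travel [ 1.8 -0.2 77.7] rot [ 0.02  0.07 -0.09]
```

Emit:
{"api": "send_rows", "payload": {
  "claw": [0,0,0,0,0],
  "travel": [
    [0,0,20],
    [0,0,40],
    [0,0,55],
    [0,0,65],
    [0,0,70]
  ],
  "delta_rot": [
    [0,0,0],
    [0,0,0],
    [0,0,0],
    [0,0,0],
    [0,0,0]
  ]
}}

```text
time_s: 3.95
ee_pos: [0.5274, -0.4151, 0.2632]
ee_rot: [-180.0, 0.0, 34.1]
wrist_force: [-0.0, -0.0, 0.3]
opening: -0.0001
```

Emit:
{"api": "send_rows", "payload": {
  "claw": [0,0,0,0,0],
  "travel": [
    [0,0,3],
    [0,0,5],
    [0,0,8],
    [0,0,8],
    [0,0,8]
  ],
  "delta_rot": [
    [0,0,0],
    [0,0,0],
    [0,0,0],
    [0,0,0],
    [0,0,0]
  ]
}}

```text
time_s: 4.45
ee_pos: [0.5273, -0.4156, 0.2561]
ee_rot: [180.0, -0.0, 34.1]
wrist_force: [0.2, -0.0, 0.4]
opening: -0.0002
```

Run:
```python
from h import *
im,d=ctrl.snapshot('side')
o=ctrl.observe();print(o['ee_pos'],o['ee_rot'],o['wrist_force'])
cv2.imwrite('pics/s3.png',cv2.resize(im[180:300,270:390],None,fx=5,fy=5,interpolation=cv2.INTER_CUBIC))
```

```text
[ 0.52730823 -0.41556927  0.25616354] [ 1.79981320e+02 -8.01542263e-03  3.40581117e+01] [0.01004089 0.3059378  0.05442592]
```

View pics/s3.png

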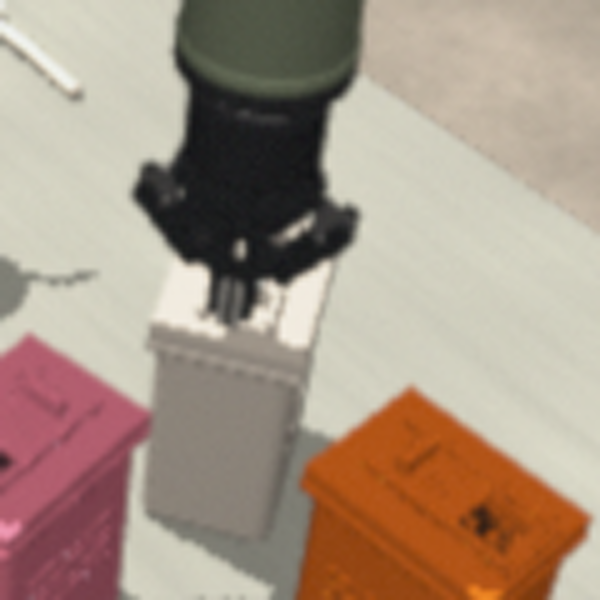

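Fingers are behind the tab, no contact force. I'll push along tool +x.

Emit:
{"api": "send_rows", "payload": {
  "claw": [0,0,0,0,0],
  "travel": [
    [3,0.5,1],
    [6,0.8,1],
    [9,0.8,1],
    [12,0.8,1],
    [14,0.8,1]
  ],
  "delta_rot": [
    [0,0,0],
    [0,0,0],
    [0,0,0],
    [0,0,0],
    [0,0,0]
  ]
}}

```text
time_s: 5.0
ee_pos: [0.5397, -0.408, 0.2549]
ee_rot: [180.0, -0.0, 34.1]
wrist_force: [0.1, -0.7, 0.2]
opening: -0.0
```

Emit:
{"api": "send_rows", "payload": {
  "claw": [0,0,0,0,0],
  "travel": [
    [2,0,0],
    [4,0,0],
    [6,0,0],
    [8,0,0],
    [10,0,0]
  ],
  "delta_rot": [
    [0,0,0],
    [0,0,0],
    [0,0,0],
    [0,0,0],
    [0,0,0]
  ]
}}

```text
time_s: 5.5
ee_pos: [0.5477, -0.4027, 0.2549]
ee_rot: [180.0, 0.0, 34.1]
wrist_force: [-0.6, 0.3, -0.1]
opening: 0.0001
```

```bash
cat > chk.py <<'E'
from h import *
import sys
fs=[];
for i in range(2):
    im,d=ctrl.snapshot('side'); fs.append(ctrl.observe()['wrist_force'])
im2,d2=ctrl.snapshot('top'); o=ctrl.observe(); fs.append(o['wrist_force'])
a=np.radians(33.9); F=np.array(fs); print('along',(F[:,:2]@[np.cos(a),np.sin(a)]).round(2),'z',F[:,2].round(2))
e=o['ee_pos'][:2]-[.567,-.390]; print('local',(e@[np.cos(a),np.sin(a)]*1000).round(1),(e@[-np.sin(a),np.cos(a)]*1000).round(1),o['ee_pos'],o['time_s'])
x=cv2.resize(im[190:290,280:360],None,fx=5,fy=5,interpolation=cv2.INTER_CUBIC); y=cv2.resize(im2[150:250,330:410],None,fx=5,fy=5,interpolation=cv2.INTER_CUBIC)
cv2.imwrite('pics/'+sys.argv[1],np.hstack([x,y])[:600,:800])
E
python3 chk.py c1.png
```

```text
along [ 0.14  0.23 -0.88] z [-0.33  0.16  0.32]
local -23.0 0.3 [ 0.54774145 -0.40260755  0.25489639] 5.65
```

View pics/c1.png

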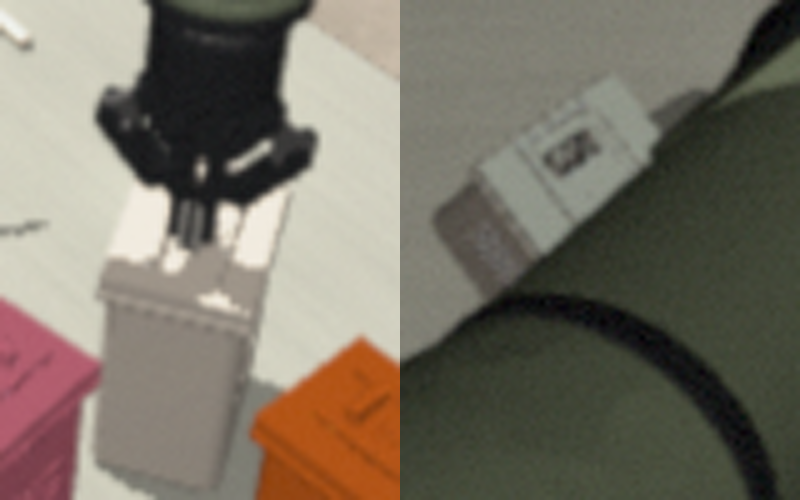

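The mouth is still open (right half, about (565,150)) and the canister is in place. Continue.

Emit:
{"api": "send_rows", "payload": {
  "claw": [0,0,0,0,0],
  "travel": [
    [2,0,0],
    [4,0,0],
    [6,0,0],
    [8,0,0],
    [10,0,0]
  ],
  "delta_rot": [
    [0,0,0],
    [0,0,0],
    [0,0,0],
    [0,0,0],
    [0,0,0]
  ]
}}

```text
time_s: 6.15
ee_pos: [0.556, -0.3971, 0.2549]
ee_rot: [180.0, 0.0, 34.1]
wrist_force: [-1.1, -0.9, 0.3]
opening: -0.0003
```

```bash
python3 chk.py c2.png
```

```text
along [-0.11  0.04 -0.43] z [0.16 0.23 0.48]
local -13.0 0.4 [ 0.55600722 -0.39695765  0.25483712] 6.3
```

View pics/c2.png

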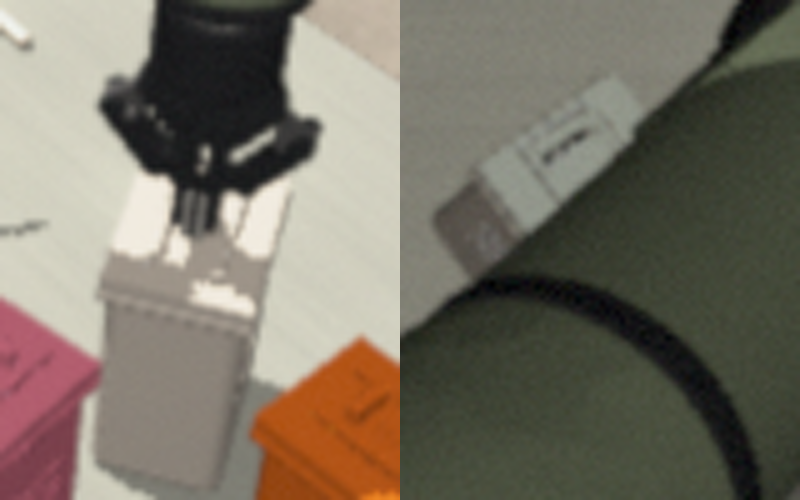

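The opening has narrowed to a strip about 10 mm wide, and the canister hasn't moved. Smaller steps now.

Emit:
{"api": "send_rows", "payload": {
  "claw": [0,0,0,0,0],
  "travel": [
    [1.5,0,0],
    [3,0,0],
    [4.5,0,0],
    [6,0,0],
    [6,0,0]
  ],
  "delta_rot": [
    [0,0,0],
    [0,0,0],
    [0,0,0],
    [0,0,0],
    [0,0,0]
  ]
}}

```text
time_s: 6.8
ee_pos: [0.5611, -0.3936, 0.2549]
ee_rot: [180.0, -0.0, 34.1]
wrist_force: [-0.7, -0.4, 0.3]
opening: -0.0004
```

```bash
python3 chk.py c3.png
```

```text
along [ 0.98 -0.66  0.71] z [0.07 0.32 0.66]
local -7.2 0.3 [ 0.56086573 -0.39373976  0.25490606] 6.95
```

View pics/c3.png

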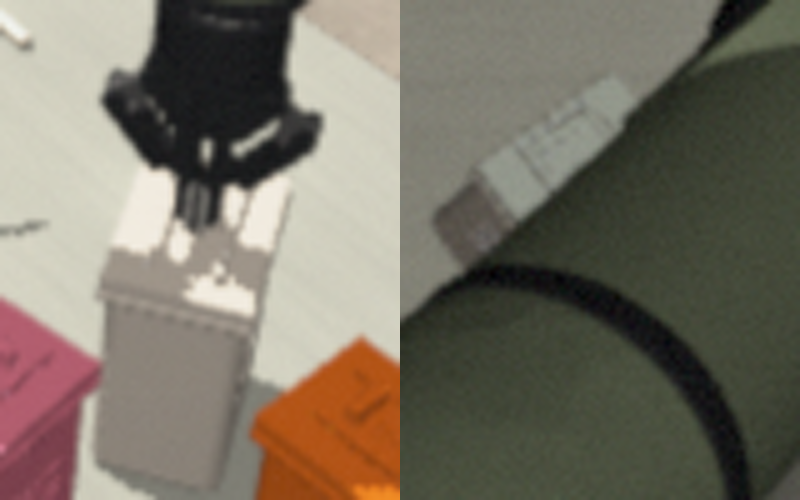

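The opening is now covered, leaving at most about 8 mm to the stop. For the last bit I'll use 2 mm steps with averaged force and a sub-pixel check for canister movement.

```bash
cat > chk2.py <<'E'
from h import *
import sys,os
fs=[];ims=[]
for i in range(8):
    im,d=ctrl.snapshot('side'if i<4 else'top'); ims.append(im.astype(np.float32).mean(2)); o=ctrl.observe(); fs.append(o['wrist_force'])
a=np.radians(33.9); F=np.array(fs); al=F[:,:2]@[np.cos(a),np.sin(a)]; print('along %.2f+-%.2f z %.2f'%(al.mean(),al.std()/8**.5,F[:,2].mean()))
e=o['ee_pos'][:2]-[.567,-.390]; print('local',(e@[np.cos(a),np.sin(a)]*1000).round(1),o['ee_pos'],o['time_s'])
S=np.mean(ims[:4],0);T=np.mean(ims[4:],0)
if not os.path.exists('ref.npz'): np.savez('ref.npz',S=S,T=T)
r=np.load('ref.npz')
def sh(A,B,x0,x1,y0,y1):
    a=A[y0:y1,x0:x1];b=B[y0:y1,x0:x1];w=np.eye(2,3,dtype=np.float32)
    return cv2.findTransformECC(a,b,w,cv2.MOTION_TRANSLATION,(3,100,1e-5),None,1)[1][:,2].round(3)
print('body shift side px',sh(r['S'],S,293,338,255,295),'edge',sh(r['S'],S,296,332,238,262),'top',sh(r['T'],T,335,358,180,204), 'topcorner',sh(r['T'],T,345,372,163,185))
x=cv2.resize(S[190:290,280:360],None,fx=5,fy=5,interpolation=cv2.INTER_CUBIC); y=cv2.resize(T[150:250,330:410],None,fx=5,fy=5,interpolation=cv2.INTER_CUBIC)
cv2.imwrite('pics/'+sys.argv[1],np.hstack([x,y])[:600,:800])
E
python3 chk2.py d0.png
```

```text
along -0.04+-0.17 z 0.40
local -7.3 [ 0.56081561 -0.39379691  0.25492022] 7.35
body shift side px [0. 0.] edge [0. 0.] top [0. 0.] topcorner [-0. -0.][ WARN:0@9.240] global loadsave.cpp:1063 imwrite_ Unsupported depth image for selected encoder is fallbacked to CV_8U.
```

Emit:
{"api": "send_rows", "payload": {
  "claw": [0,0,0,0,0],
  "travel": [
    [0.5,0,0],
    [1,0,0],
    [1.5,0,0],
    [2,0,0],
    [2,0,0]
  ],
  "delta_rot": [
    [0,0,0],
    [0,0,0],
    [0,0,0],
    [0,0,0],
    [0,0,0]
  ]
}}

```text
time_s: 7.85
ee_pos: [0.5626, -0.3926, 0.2549]
ee_rot: [180.0, -0.0, 34.1]
wrist_force: [0.7, -0.9, 0.4]
opening: 0.0001
```

```bash
python3 chk2.py d1.png
```

```text
along 0.18+-0.15 z -0.05
local -5.2 [ 0.56248833 -0.39266945  0.25489586] 8.25
body shift side px [-0.013 -0.027] edge [ 0.051 -0.113] top [-0.301 -0.371] topcorner [-0.66  -0.693][ WARN:0@9.096] global loadsave.cpp:1063 imwrite_ Unsupported depth image for selected encoder is fallbacked to CV_8U.
```

Emit:
{"api": "send_rows", "payload": {
  "claw": [0,0,0,0,0],
  "travel": [
    [0.5,0,0],
    [1,0,0],
    [1.5,0,0],
    [1.5,0,0],
    [1.5,0,0]
  ],
  "delta_rot": [
    [0,0,0],
    [0,0,0],
    [0,0,0],
    [0,0,0],
    [0,0,0]
  ]
}}

```text
time_s: 8.75
ee_pos: [0.5638, -0.3918, 0.2549]
ee_rot: [180.0, -0.0, 34.1]
wrist_force: [-0.2, -0.5, 0.4]
opening: -0.0
```

```bash
python3 chk2.py d2.png 2>/dev/null
```

```text
along -0.10+-0.23 z -0.29
local -3.7 [ 0.56375274 -0.39181682  0.25493953] 9.15
body shift side px [-0.03  -0.051] edge [ 0.025 -0.223] top [-0.765 -1.125] topcorner [-1.169 -1.095]
```

View pics/d2.png

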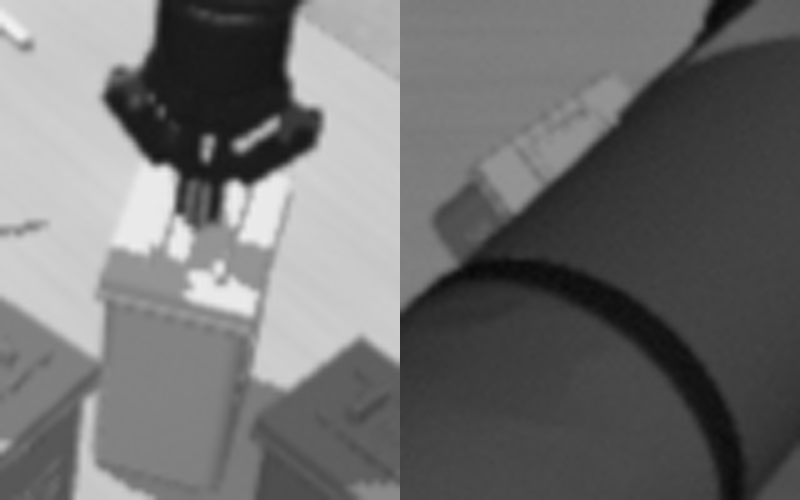

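The canister is still in place; the top-view shifts come from the moving arm's edge. Continue in 1.5 mm steps.

Emit:
{"api": "send_rows", "payload": {
  "claw": [0,0,0,0,0],
  "travel": [
    [0.5,0,0],
    [1,0,0],
    [1.5,0,0],
    [1.5,0,0],
    [1.5,0,0]
  ],
  "delta_rot": [
    [0,0,0],
    [0,0,0],
    [0,0,0],
    [0,0,0],
    [0,0,0]
  ]
}}

```text
time_s: 9.65
ee_pos: [0.565, -0.3909, 0.2549]
ee_rot: [180.0, -0.0, 34.1]
wrist_force: [0.5, -0.0, -1.3]
opening: -0.0001
```

```bash
python3 chk2.py d3.png 2>/dev/null
```

```text
along -0.10+-0.13 z -0.04
local -2.2 [ 0.56497851 -0.39098965  0.25493397] 10.05
body shift side px [-0.028 -0.119] edge [ 0.006 -0.351] top [-1.189 -1.665] topcorner [-1.78 -1.67]
```

Emit:
{"api": "send_rows", "payload": {
  "claw": [0,0,0,0,0],
  "travel": [
    [0.5,0,0],
    [1,0,0],
    [1,0,0],
    [1,0,0],
    [1,0,0]
  ],
  "delta_rot": [
    [0,0,0],
    [0,0,0],
    [0,0,0],
    [0,0,0],
    [0,0,0]
  ]
}}

```text
time_s: 10.55
ee_pos: [0.5658, -0.3904, 0.2549]
ee_rot: [180.0, -0.0, 34.1]
wrist_force: [-0.4, 0.2, 0.9]
opening: 0.0001
```

```bash
python3 chk2.py d4.png 2>/dev/null
```

```text
along 0.30+-0.20 z 0.18
local -1.2 [ 0.56579154 -0.39040528  0.25491002] 10.95
body shift side px [-0.038 -0.124] edge [-0.008 -0.424] top [-1.451 -1.978] topcorner [-1.845 -2.25 ]
```

Emit:
{"api": "send_rows", "payload": {
  "claw": [0,0,0,0,0],
  "travel": [
    [0.5,0,0],
    [1,0,0],
    [1,0,0],
    [1,0,0],
    [1,0,0]
  ],
  "delta_rot": [
    [0,0,0],
    [0,0,0],
    [0,0,0],
    [0,0,0],
    [0,0,0]
  ]
}}

```text
time_s: 11.45
ee_pos: [0.5667, -0.3898, 0.2549]
ee_rot: [180.0, -0.0, 34.1]
wrist_force: [-1.1, 0.1, 0.6]
opening: 0.0001
```

```bash
python3 chk2.py d5.png 2>/dev/null
```

```text
along -0.03+-0.13 z 0.00
local -0.2 [ 0.56664498 -0.38985075  0.25491141] 11.85
body shift side px [-0.024 -0.129] edge [-0.003 -0.508] top [-1.719 -2.45 ] topcorner [-2.207 -2.562]
```

View pics/d5.png

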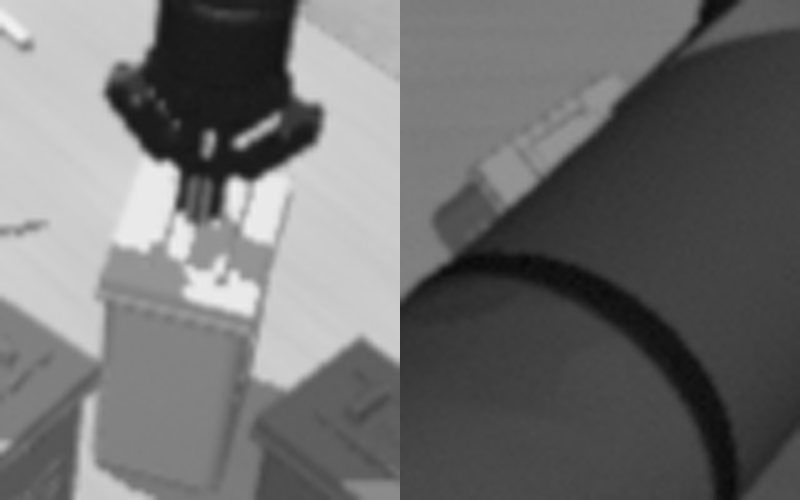

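Emit:
{"api": "send_rows", "payload": {
  "claw": [0,0,0,0,0],
  "travel": [
    [0.5,0,0],
    [1,0,0],
    [1,0,0],
    [1,0,0],
    [1,0,0]
  ],
  "delta_rot": [
    [0,0,0],
    [0,0,0],
    [0,0,0],
    [0,0,0],
    [0,0,0]
  ]
}}

```text
time_s: 12.35
ee_pos: [0.5673, -0.3894, 0.2549]
ee_rot: [-180.0, 0.0, 34.0]
wrist_force: [-2.8, -2.2, 0.7]
opening: 0.0002
```

```bash
python3 chk2.py d6.png 2>/dev/null
```

```text
along -2.62+-0.15 z 0.87
local 0.8 [ 0.5674485  -0.38931086  0.25493569] 12.75
body shift side px [-0.046 -0.149] edge [-0.006 -0.677] top [-2.088 -2.989] topcorner [-2.329 -2.985]
```

Emit:
{"api": "send_rows", "payload": {
  "claw": [0,0,0,0,0],
  "travel": [
    [0.5,0,0],
    [1,0,0],
    [1,0,0],
    [1,0,0],
    [1,0,0]
  ],
  "delta_rot": [
    [0,0,0],
    [0,0,0],
    [0,0,0],
    [0,0,0],
    [0,0,0]
  ]
}}

```text
time_s: 13.25
ee_pos: [0.5683, -0.3888, 0.255]
ee_rot: [180.0, 0.0, 34.1]
wrist_force: [-1.8, -1.2, 2.4]
opening: 0.0002
```

```bash
python3 chk2.py d7.png 2>/dev/null
```

```text
along -2.70+-0.14 z 2.28
local 1.7 [ 0.56826616 -0.3887871   0.2549232 ] 13.65
body shift side px [-0.027 -0.198] edge [ 0.011 -1.001] top [-2.426 -3.247] topcorner [-3.144 -3.116]
```

The force jumped to -2.6 N: the latch is against its stop and the canister is just starting to tip, about 1 mm. I'll back off gently.

Emit:
{"api": "send_rows", "payload": {
  "claw": [0,0,0,0,0],
  "travel": [
    [-0.5,0,0],
    [-1,0,0],
    [-1.5,0,0],
    [-2,0,0],
    [-2.5,0,0]
  ],
  "delta_rot": [
    [0,0,0],
    [0,0,0],
    [0,0,0],
    [0,0,0],
    [0,0,0]
  ]
}}

```text
time_s: 14.15
ee_pos: [0.5664, -0.3898, 0.2549]
ee_rot: [-180.0, -0.0, 34.1]
wrist_force: [0.4, 0.2, 0.9]
opening: 0.0001
```

```bash
python3 chk2.py d8.png 2>/dev/null
```

```text
along -0.02+-0.16 z 0.01
local -0.6 [ 0.56627503 -0.39007752  0.2549124 ] 14.55
body shift side px [-0.046 -0.155] edge [-0.02  -0.457] top [-1.599 -2.269] topcorner [-2.03  -2.289]
```

Emit:
{"api": "send_rows", "payload": {
  "claw": [0,0,0,0,0],
  "travel": [
    [-2,0,0],
    [-4,0,0],
    [-6,0,0],
    [-8,0,0],
    [-8,0,0]
  ],
  "delta_rot": [
    [0,0,0],
    [0,0,0],
    [0,0,0],
    [0,0,0],
    [0,0,0]
  ]
}}

```text
time_s: 15.05
ee_pos: [0.5592, -0.3949, 0.255]
ee_rot: [180.0, 0.0, 34.0]
wrist_force: [-0.1, -0.2, 0.2]
opening: 0.0003
```

Emit:
{"api": "send_rows", "payload": {
  "claw": [0,0,0,0,0],
  "travel": [
    [0,0,-5],
    [0,0,-20],
    [0,0,-50],
    [0,0,-80],
    [0,0,-110]
  ],
  "delta_rot": [
    [0,0,0],
    [0,0,0],
    [0,0,0],
    [0,0,0],
    [0,0,0]
  ]
}}

```text
time_s: 15.55
ee_pos: [0.5595, -0.3946, 0.3675]
ee_rot: [179.9, -0.0, 34.1]
wrist_force: [0.5, -0.2, -0.4]
opening: -0.0001
```

Emit:
{"api": "send_rows", "payload": {
  "claw": [0,0,0,0,0],
  "travel": [
    [20,-30,0],
    [45,-67,0],
    [70,-104,0],
    [95,-141,0],
    [120,-178,0]
  ],
  "delta_rot": [
    [0,0,-4],
    [0,0,-8],
    [0,0,-12],
    [0,0,-16],
    [0,0,-20]
  ]
}}

```text
time_s: 16.05
ee_pos: [0.5591, -0.1783, 0.3663]
ee_rot: [179.9, -0.0, 54.2]
wrist_force: [1.2, 0.8, -0.4]
opening: 0.0003
```

Run:
```python
from h import *
im,d=ctrl.snapshot('top'); s,ds=ctrl.snapshot('side'); W=world('top',d)
x=cv2.resize(s[190:290,280:360],None,fx=5,fy=5,interpolation=cv2.INTER_CUBIC); y=cv2.resize(im[150:250,330:410],None,fx=5,fy=5,interpolation=cv2.INTER_CUBIC)
cv2.imwrite('pics/e1.png',np.hstack([x,y])); cv2.imwrite('pics/e2.png',s);cv2.imwrite('pics/e3.png',im)
reg=np.zeros((384,512),bool); reg[155:230,335:408]=1
hsv=cv2.cvtColor(im,cv2.COLOR_BGR2HSV)
m=reg&(W[...,2]>.16)&(W[...,2]<.2)&(hsv[...,1]<90)
n,l,st,c=cv2.connectedComponentsWithStats(m.astype(np.uint8)); m=l==1+np.argmax(st[1:,4])
print(cv2.minAreaRect((W[m][:,:2]*1000).astype(np.float32)),np.median(W[m][:,2]))
a=np.radians(33.9)
for Wc,mm in((W,m),(world('side',ds),None)):
    if mm is None: mm=np.zeros((384,512),bool); mm[205:290,290:345]=1
    t=mm&(Wc[...,2]>.184)&(Wc[...,2]<.195); Q=Wc[t][:,:2]-[.567,-.390]; X=Q@[np.cos(a),np.sin(a)];Y=Q@[-np.sin(a),np.cos(a)]; k=(abs(Y)<.016)&(abs(X)<.04)
    print('tab',k.sum(),np.median(X[k]),X[k].mean(),np.median(Y[k]))
print(ctrl.observe()['ee_pos'])
```

```text
((565.8750610351562, -390.01446533203125), (124.10821533203125, 92.45043182373047), 34.04335021972656) 0.172891887370815
tab 32 0.013175736173875756 0.013197042886799593 -0.0001771417480913999
tab 25 0.014846823375002578 0.015653978140718446 -0.0020404898063607273
[ 0.56030846 -0.17394363  0.36605272]
```

View pics/e1.png

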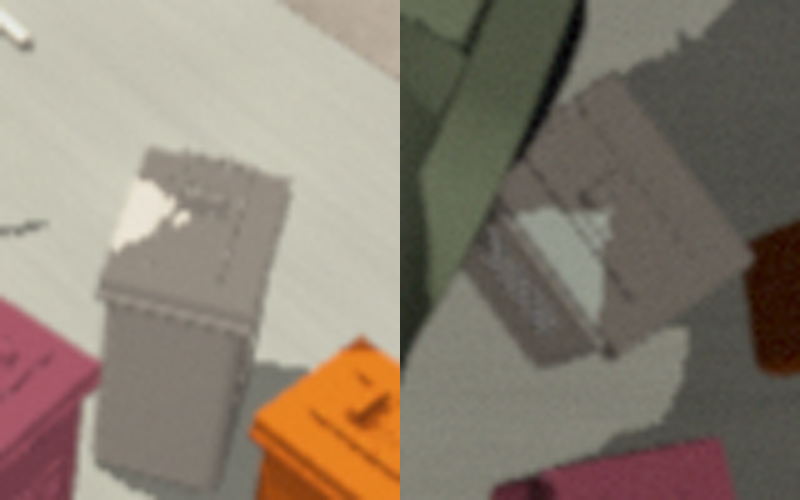

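View pics/e2.png

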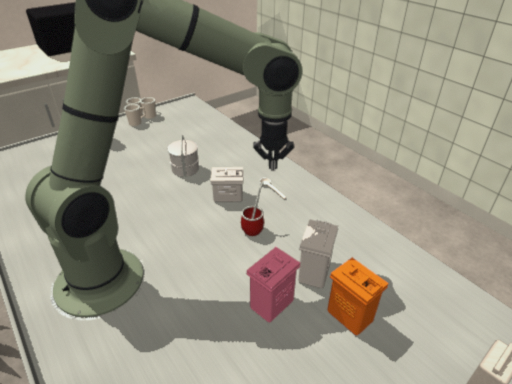

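The latch is shut: the tab is at +13 to +15 mm, against an expected +14, and the canister lies within 0.7 mm of its start. The arm is clear. I'll let it settle, then hand in.

Emit:
{"api": "send_rows", "payload": {
  "claw": [0,0,0,0,0],
  "travel": [
    [0,0,0],
    [0,0,0],
    [0,0,0],
    [0,0,0],
    [0,0,0]
  ],
  "delta_rot": [
    [0,0,0],
    [0,0,0],
    [0,0,0],
    [0,0,0],
    [0,0,0]
  ]
}}

```text
time_s: 16.65
ee_pos: [0.5592, -0.1806, 0.3648]
ee_rot: [-180.0, 0.0, 54.0]
wrist_force: [1.0, -0.0, -0.9]
opening: -0.0001
```

```bash
python3 -c "
from workcell import ctrl
print(ctrl.job_done())"
```

```text
the job is handed in; nothing more can be done
None
```

I pushed the yerbera's latch shut with closed fingertips, backed off, lifted clear and handed the job in at about 16.7 s; no verdict was reported.

- **Latch:** The push ended against the stop, where the force along the push rose from about 0 to about 2.7 N. Afterwards the tab centre measured +13.2 mm (top camera) and +14.8 mm (side camera) from the canister's middle, where fully shut is +14 mm. It started at about -17 mm, roughly 5 mm open.
- **Canister:** At the stop it began to tip, as I pushed about 1 mm past first contact, with up to 2.3 N of vertical force. It rocked back when I eased off and now stands within about 0.7 mm and 0.2° of where it was.
- **Checks that disagreed:** The top-camera movement check during the push was useless because the arm covered part of the view, so I relied on the side camera and the force. Force readings were noisy, about 0.5 N each, and never clearly showed the latch's own sliding friction.
- **Other objects:** Nothing else was touched. In the side view the sugar canister, mate, tins and spoon looked unmoved; I did not measure them. A similar white canister of about the same height, at y ≈ -0.92 m, was out of reach and left alone; I took the reachable one as the yerbera.

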